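# Put the glue cups away and press the label holder home

## Robot

A 6-joint arm with a two-finger parallel gripper is mounted at the origin on a cart in front of the work surface, level with it; the furniture and walls round the work are solid. World frame = base frame: x ahead of the robot, y to its left, z up, the work surface at z = 0. Lengths are in m, angles in degrees, forces in N, time in s.
With the tool pointing down it reaches from about 0.15 to 0.775 m from the base axis. Payload 6.1 kg.
Tool frame: the origin (TCP) lies midway between the tips of the shut fingers; the grasp point (between the pads) lies 19 mm behind it; z points along the fingers, y is the line along which they close (so a half turn about z gives the same grasp; the last joint's range is limited). The gripper opens to 85 mm and grips with 20 to 120 N. Pads are 22 mm wide; open, the fingers measure 114 mm over their backs; the gripper's body (76 mm by 85 mm) begins 54 mm behind the grasp point. The pads swing forward as they close: fully open they stand 13 mm farther back than shut.
Start: joints at [67.208, 7.208, -2.269, 80.523, 0, 90], TCP at [0.203, 0.484, 0.231] pointing down, gripper open.
Joint ranges: [-155.77, 155.77], [-54.66, 111.73], [-72.52, 77.12], [-102.08, 115.82], [-83.92, 84.16], [-180, 180]. Speed limits (degrees/s): [136.94, 136.94, 172.46, 180, 180, 180].

## Interface

Orientations are given as a 3x3 rotation matrix whose columns are the frame's x, y, z axes.
In Python, from station import arm gives the robot as it stands.
- The arm moves only by the tool carry_out, never from a script. Its argument "targets" is a list of rows, each a list of 7 numbers: the turn, a rotation vector about the tool's x, y, z in rad, then the shift along the tool's x, y, z in m, then the opening, from 0 (shut) to 1 (fully open). A call has 1 to 5 rows; each row shifts and turns the commanded pose from where the row before left it, along the tool's axes as they then stand; what a row does not reach is not made up. A row lasts 1/10 s, in which the tool goes at most 50 mm and 8.59 degrees, less where a joint would pass 70% of its speed; a pose out of reach is approached as far as the arm can. A call with a gripper value outside its range is refused whole. The fingers move at their own pace and stop on an object; "newtons" is the grip in N (left out, the last holds). Time passes only in rows, so rows that do not move let the fingers close. It gives the time, the measured TCP pose, the force and the opening at its end, in the units of the state.
- arm.observe(): the state, without advancing time (a new reading comes with each control period).
- arm.snapshot(name): name is "scene" or "top" or "wrist"; returns a dict with "img" (420x560x3 uint8, red, green, blue), "depth" (420x560 float32, m along the optical axis (not along the pixel's ray), 0 where there is no reading), "fx", "fy", "cx", "cy" (pixels), "dist" ([k1, k2, p1, p2, k3] as OpenCV has them; the pictures are not rectified), "R" (3x3) and "t" (3): a world point X has camera coordinates R X + t; the wrist camera has in their place "mount" (4x4, takes a point from camera to tool coordinates, whose origin is the TCP and whose axes are the flange's). Camera axes: x right, y down, z forward; pixel columns grow to the right and rows downward; lengths in m; the calibration is good to about 2 mm. A picture is of the moment at which its call begins: read the wrist's pose just before it.
- arm.close_job(): hands the job in, once; it reports no verdict.
The state is a dict: "time": time; "joint_positions": joint angles; "dq": joint speeds; "tau": joint torques, N m; "position": TCP position; "eef_rot": TCP orientation; "wrist_force": force on the tool from outside, world axes, zero at the start; "ft_torque": the same for the moment, N m; "width": finger opening in m.
Only numpy, scipy, OpenCV 4.12 (cv2) and the standard library are available. Lean on these libraries where they do the work, as an engineer would, in place of code of your own. Each camera call takes 0.05 s, during which the arm holds its last target. There are 200 camera calls.

## Task

Put away the graded glue cups: stand the blue cup in the white cup on the rack and let go, then the red cup in the blue one and let go. Then draw the label holder out of its grooved block by the yellow tab, slip its tongue down behind the steel lip on the rack's front edge, card side towards the robot, and press it fully home against the spring without forcing it. Finish while still holding it pressed home; tip no cup over and leave the other things where they stand.

Things in the scene. Friction and masses are not known exactly. Their poses are not given: they have to be found in the camera images.
- cup_rack: Low plywood rack fixed to the bench, 170 (x) x 200 (y) mm, board top 45 mm above the bench, a back rail 58 mm high. Origin: centre of its underside; -x is its front, which faces the robot to within 0.25 rad. On the front face, in the middle, is a steel label pocket.
- pocket_mouth (a point): Centre of the pocket's mouth, level with the top of the steel lip, 38 mm above the bench; axes as the rack's. The pocket is open upward, 11 mm wide in x between the lip (4 mm thick, with a flare that leans outward and rises to about 45 mm) and the rack's fascia (its top 45 mm above the bench), and 68 mm long in y. An orange spring strip forms its floor, 14 mm below the mouth at rest.
- spring_strip (a joint): How far the orange strip in the pocket is pressed down, m: 0 at rest, 0.008 at the stop (fully home). It springs up: about 4 N to start it, 11 N at the stop. Released, it lifts the holder again.
- large_cup: White large cup, loose, stands on the rack. Height 50 mm, outer diameter 68 mm at the foot and 82 mm at the rim, wall 3 mm, base 4 mm. Origin: centre of its underside, z up.
- medium_cup: Blue middle cup, loose on the bench. Height 66 mm, outer diameter 48 mm at the foot and 60 mm at the rim, wall 3 mm, base 4 mm. Origin: centre of its underside, z up. Inside the large cup its rim stands 20 mm above the large rim.
- small_cup: Red small cup, loose on the bench. Height 80 mm, outer diameter 32 mm at the foot and 42 mm at the rim, wall 3 mm, base 4 mm. Origin: centre of its underside, z up. Inside the middle cup its rim stands 18 mm above the blue rim.
- holder_stand: Dark wooden block fixed to the bench, 56 (x) x 100 (y) x 32 mm, with a groove 8 mm wide, 65 mm long and 22 mm deep along its y. Origin: centre of its underside.
- label_holder: Grey plastic label holder, loose, stands upright in the groove of the block. From the bottom: tongue 60 (y) x 5 (x) mm, 30 mm high up to the card frame; frame 72 x 6 mm up to 58 mm; yellow grip tab 26 (y) x 12 (x) mm from 58 to 88 mm. Origin: centre of the tongue's lower edge; z up, -x is the side with the white card, to be towards the robot. Weighs 60 g or so.
- finial: Bystander: turned wooden finial, 38 mm wide and 71 mm tall, on the bench in front of the right half of the rack. Origin: centre of its underside.
- sanding_block: Bystander: cork-brown sanding block, 96 x 117 x 32 mm, lies right of the rack. Origin: centre of its underside.
- glue_bottle: Bystander: white glue bottle with orange cap, 58 mm wide and 178 mm tall, at the back. Origin: centre of its underside.
- mug_1: Bystander: spotted mug, 93 mm tall, at the back. Origin: centre of its underside.
Not all that is in view belongs to the job. What is shaped like the small_cup but green is not meant.

How it is judged (in metres and radians):
On the way, in this order (a step that is already met when the one before it is completed fails the run):
1. the blue cup stands in the white cup on the rack, let go (horizontal distance between medium_cup and large_cup below 0.012 m and z of medium_cup in the frame of large_cup between -0.002 and 0.01 m and angle between medium_cup's own z axis and vertical below 0.17 rad and z of large_cup in the frame of cup_rack between 0.04 and 0.052 m and angle between large_cup's own z axis and vertical below 0.1 rad and contact force between the fingers and medium_cup below 0.1 N), for 0.2 s.
2. the red cup stands in the blue cup, let go (horizontal distance between small_cup and medium_cup below 0.012 m and z of small_cup in the frame of medium_cup between -0.002 and 0.01 m and angle between small_cup's own z axis and vertical below 0.17 rad and contact force between the fingers and small_cup below 0.1 N), for 0.2 s.
3. the label holder is pressed home behind the lip (value of joint spring_strip above 0.006 m and horizontal distance between label_holder and pocket_mouth below 0.01 m and z of label_holder in the frame of pocket_mouth below -0.018 m and angle between the z axis of label_holder and the z axis of pocket_mouth, either way round below 0.15 rad and angle between the x axis of label_holder and the x axis of pocket_mouth, either way round below 0.2 rad and x of cup_rack in the frame of label_holder above 0.05 m and contact force between label_holder and spring_strip above 4 N and contact force between the fingers and label_holder above 3 N), for 0.2 s.
At the end, for the whole second after the job is handed in: Cups upright, nested on the rack board (12 mm of centre, seated to 10 mm), not touched; holder behind the lip (10 mm of the pocket's middle, upright to 0.15 rad, square to 0.2, card to the front), at rest, strip pressed at least 6 of its 8 mm with over 4 N, fingers still on the holder (all of step 1 and all of step 2 and all of step 3 and linear speed of label_holder below 0.02 m/s); the arm keeps its last pose, push and grip.
It fails at once if the holder is forced into the pocket with more than 45 N (contact force between label_holder and spring_strip above 45 N or contact force between label_holder and cup_rack above 45 N).
It fails at once if a cup is tipped over (angle between any of large_cup, medium_cup, small_cup's own z axis and vertical above 0.8 rad).
It fails at once if a bystander is moved by more than 30 mm (distance of any of finial, sanding_block, glue_bottle, mug_1 from where it was at the start of the episode above 0.03 m).
It also fails if it takes over 61 s, if anything falls off the work surface, if the arm or the gripper's body presses on something with over 40 N, if the wrist force passes 120 N, or if a joint passes its speed limit or range.

## Working session

There is one attempt and no reset: what is moved stays moved. The work goes in short steps, Python scripts to look and compute and a tool call to move; the robot and the scene stay as the last step left them, time stands still between calls to the robot, and variables do not carry over. Pictures are saved under pics/ and viewed, on a budget of 13 in all, crops included, one or two more only if the job needs it, and the job is handed in when it is done.

Besides the shell and the picture viewer there is one more tool, called as name([rows], argument=value, ...), one row to a line, values as JSON. carry_out: Moves the arm, as the interface text tells. Its arguments: {"type":"object","properties":{"targets":{"type":"array","items":{"type":"array","items":{"type":"number"}}},"newtons":{"type":"number"}},"required":["targets"]}

```bash
ls; mkdir -p pics; python3 - <<'E'
from station import arm
import cv2,pickle,numpy as np
s=arm.observe();print({k:np.round(v,4).tolist() for k,v in s.items()})
d={n:arm.snapshot(n) for n in("scene","top","wrist")};d['s']=s
pickle.dump(d,open('d0.pkl','wb'))
for n in("scene","top"):
  c=d[n];print(n,c['fx'],c['cx'],c['cy'],c['dist'],np.round(c['R'],3).tolist(),np.round(c['t'],3))
  cv2.imwrite(f'pics/{n}0.png',cv2.resize(c['img'][:,:,::-1],(800,600)))
print(d['wrist']['mount'])
E
```

```text
pics
{'time': 0.0, 'joint_positions': [67.2091, 7.2426, -2.3293, 80.5242, 0.0014, 90.0004], 'dq': [0.0222, 0.013, -0.0283, 0.0752, -0.0775, -0.0477], 'tau': [0.0002, -43.5911, 35.2925, 0.0174, 0.0001, -0.0], 'position': [0.2032, 0.4836, 0.2305], 'eef_rot': [[-0.9219, 0.3874, -0.0007], [0.3874, 0.9219, -0.0015], [0.0, -0.0017, -1.0]], 'wrist_force': [0.0463, 0.4487, -0.0636], 'ft_torque': [0.0506, -0.035, 0.0023], 'width': 0.0853}
scene 411.16838514210866 284.4178682616508 213.30590558061755 [-0.04059195  0.          0.          0.          0.        ] [[0.895, -0.445, -0.009], [-0.312, -0.611, -0.727], [0.318, 0.654, -0.686]] [-0.527  0.248  1.015]
top 436.1519684533335 281.6460665409402 209.5730765170846 [-0.1306943  0.         0.         0.         0.       ] [[0.028, -1.0, -0.01], [-0.996, -0.027, -0.082], [0.082, 0.012, -0.997]] [-0.004  0.615  1.319]
[[-5.18085916e-04 -9.46307138e-01 -3.23268515e-01  8.28072020e-02]
 [ 9.99999782e-01 -6.22337742e-04  2.19126951e-04 -1.63734398e-04]
 [-4.08543595e-04 -3.23268332e-01  9.46307254e-01 -1.43242795e-01]
 [ 0.00000000e+00  0.00000000e+00  0.00000000e+00  1.00000000e+00]]
```

View pics/scene0.png

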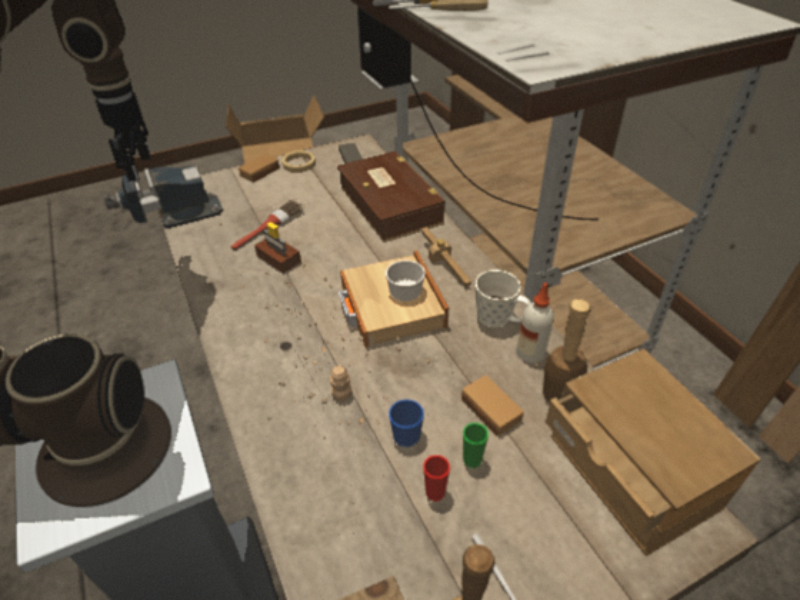

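View pics/top0.png

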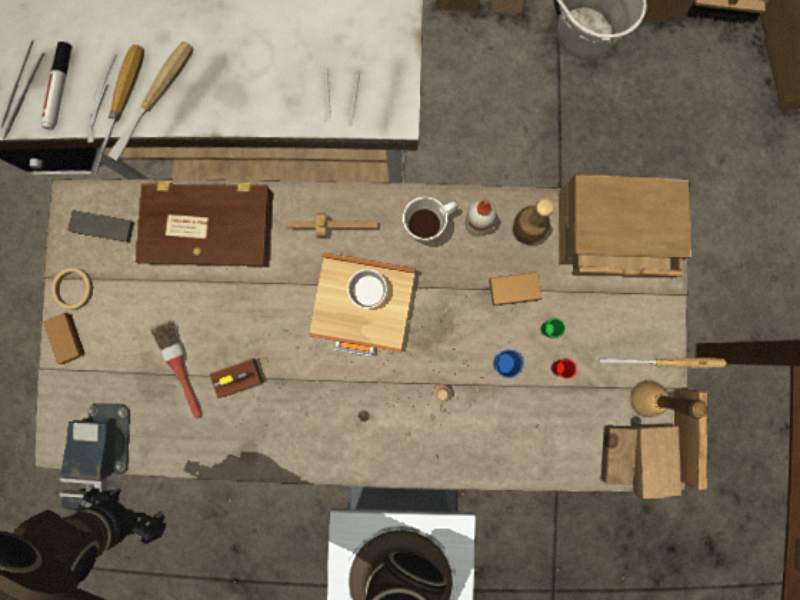

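Top view (800x600): blue cup (508,363), red (565,369), green decoy (554,328), white cup (368,289), pocket (356,348), stand with holder (235,378). Candidates for the small cup are red (565,369) and green (554,328). The red one fits by colour, and I'll confirm it in a crop.

```bash
cat > h.py <<'E'
import numpy as np,cv2,pickle
def K(c): return np.array([[c['fx'],0,c['cx']],[0,c['fy'],c['cy']],[0,0,1.]])
def pose(c,s=None):
    if 'R' in c: return np.asarray(c['R']),np.asarray(c['t'])
    T=np.eye(4);T[:3,:3]=s['eef_rot'];T[:3,3]=s['position']
    M=np.linalg.inv(T@np.asarray(c['mount']));return M[:3,:3],M[:3,3]
def cloud(c,s=None):
    R,t=pose(c,s);h,w=c['depth'].shape
    uv=np.stack(np.meshgrid(np.arange(w),np.arange(h)),-1).reshape(-1,1,2).astype(float)
    n=cv2.undistortPoints(uv,K(c),np.asarray(c['dist'])).reshape(h,w,2)
    d=c['depth'].astype(float);X=np.dstack([n*d[...,None],d])
    X=(X-t)@R;X[d==0]=np.nan;return X
def ray(c,uv,z,s=None):
    "world xy of pixel(s) on the plane height z"
    R,t=pose(c,s);n=cv2.undistortPoints(np.array(uv,float).reshape(-1,1,2),K(c),np.asarray(c['dist'])).reshape(-1,2)
    D=np.c_[n,np.ones(len(n))]@R;o=-R.T@t
    return o+D*((z-o[2])/D[:,2])[:,None]
def circ(P):
    A=np.c_[2*P,np.ones(len(P))];x=np.linalg.lstsq(A,(P**2).sum(1),rcond=None)[0]
    return x[:2],np.sqrt(x[2]+x[0]**2+x[1]**2)
def hsv(c): return cv2.cvtColor(c['img'],cv2.COLOR_RGB2HSV)
E
python3 - <<'E'
from h import *
d=pickle.load(open('d0.pkl','rb'))
f=.7
box={'blue':(508,363,25),'red':(565,369,22),'green':(554,328,22),'white':(368,289,30),'finial':(443,394,20),'stand':(235,378,35),'sand':(515,289,35)}
c=d['top'];X=cloud(c)
for k,(u,v,r) in box.items():
    u,v,r=int(u*f),int(v*f),int(r*f)
    P=X[v-r:v+r,u-r:u+r].reshape(-1,3);H=hsv(c)[v-r:v+r,u-r:u+r].reshape(-1,3)
    P=P[np.isfinite(P[:,0])];zt=np.percentile(P[:,2],99.5);Q=P[P[:,2]>zt-.006]
    print(k,'ztop',zt.round(4),'n',len(Q),'circ',[np.round(a,4) for a in circ(Q[:,:2])],'bbox',Q.min(0).round(3),Q.max(0).round(3))
# both views by colour
for n in('top','scene'):
    c=d[n];X=cloud(c);H=hsv(c).astype(int);
    W=(X[...,0]>.1)&(X[...,0]<.75)&(abs(X[...,1])<.6)
    for k,m in {'red':((H[...,0]<5)|(H[...,0]>175))&(H[...,1]>180)&(H[...,2]>60)&(X[...,1]<-.2),'blue':(abs(H[...,0]-110)<12)&(H[...,1]>150)&(X[...,1]<-.1),'yellow':(abs(H[...,0]-29)<5)&(H[...,1]>170)&(H[...,2]>100),'orange':(abs(H[...,0]-11)<6)&(H[...,1]>180)&(H[...,2]>120)&(X[...,0]<.5)&(abs(X[...,1]-.1)<.2)}.items():
        P=X[m&W];P=P[P[:,2]>.01]
        if len(P)>5:
            zt=np.percentile(P[:,2],98);Q=P[P[:,2]>zt-.005]
            r=cv2.minAreaRect(Q[:,:2].astype(np.float32)) 
            print(n,k,len(P),zt.round(4),len(Q),'circ',[np.round(a,4) for a in circ(Q[:,:2])],'rect',np.round(r[0],4),np.round(r[1],4),round(r[2],1))
def crop(c,u,v,r): 
    u,v=int(u*f),int(v*f);i=d[c]['img'][v-r*3//4:v+r*3//4,u-r:u+r,::-1];return cv2.resize(i,(400,300),interpolation=cv2.INTER_CUBIC)
cv2.imwrite('pics/c1.png',np.vstack([np.hstack([crop('top',535,350,50),crop('top',362,310,60)]),np.hstack([crop('top',235,378,32),crop('scene',278,245,40)])]))
E
```

```text
blue ztop 0.0685 n 57 circ [array([ 0.4839, -0.2112]), np.float64(0.0283)] bbox [ 0.455 -0.239  0.063] [ 0.512 -0.182  0.071]
red ztop 0.0808 n 41 circ [array([ 0.4765, -0.3303]), np.float64(0.0187)] bbox [ 0.458 -0.351  0.075] [ 0.494 -0.311  0.083]
green ztop 0.0822 n 41 circ [array([ 0.5609, -0.3047]), np.float64(0.0195)] bbox [ 0.541 -0.326  0.076] [ 0.579 -0.284  0.084]
white ztop 0.0976 n 91 circ [array([0.6305, 0.0871]), np.float64(0.0391)] bbox [0.591 0.047 0.092] [0.671 0.127 0.1  ]
finial ztop 0.0733 n 44 circ [array([ 0.4176, -0.0746]), np.float64(0.0091)] bbox [ 0.405 -0.085  0.067] [ 0.431 -0.064  0.076]
stand ztop 0.0986 n 38 circ [array([0.4351, 0.3695]), np.float64(0.0088)] bbox [0.427 0.356 0.094] [0.445 0.383 0.103]
sand ztop 0.0356 n 290 circ [array([ 0.6337, -0.2345]), np.float64(0.0366)] bbox [ 0.573 -0.293  0.03 ] [ 0.677 -0.178  0.078]
top red 136 0.0808 33 circ [array([ 0.4764, -0.3298]), np.float64(0.0184)] rect [ 0.4761 -0.3294] [0.0356 0.0369] 1.9
top blue 127 0.0689 19 circ [array([ 0.4841, -0.2108]), np.float64(0.0278)] rect [ 0.4916 -0.2087] [0.0404 0.0545] 4.7
top yellow 35 0.1031 11 circ [array([0.437 , 0.3697]), np.float64(0.0073)] rect [0.4346 0.3709] [0.0088 0.0224] 2.7
scene red 221 0.0814 55 circ [array([ 0.4749, -0.3335]), np.float64(0.0185)] rect [ 0.4744 -0.3333] [0.0392 0.0351] 62.0
scene blue 17 0.0678 8 circ [array([ 0.4812, -0.2153]), np.float64(0.0275)] rect [ 0.4725 -0.2329] [0.014  0.0475] 60.9
scene yellow 8 0.0977 7 circ [array([0.4374, 0.371 ]), np.float64(0.0096)] rect [0.4302 0.3691] [0.0074 0.0218] 11.4
```

View pics/c1.png

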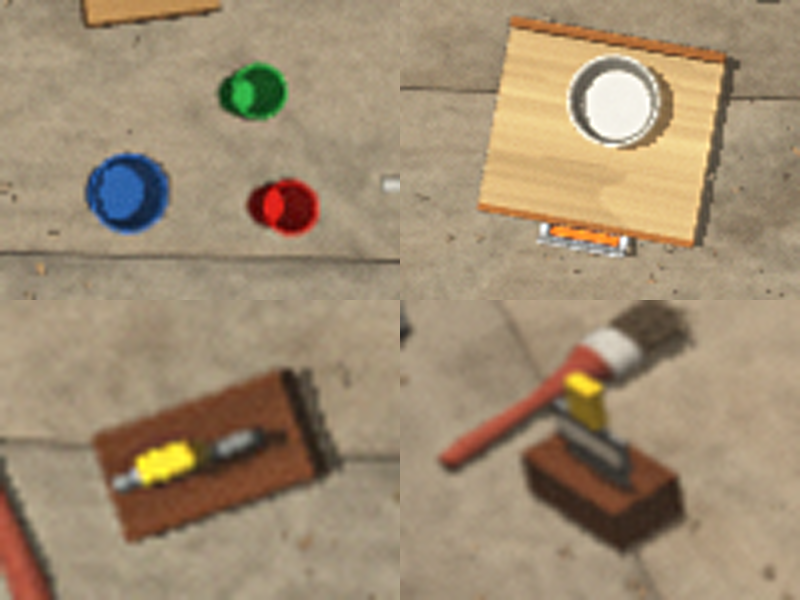

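The crop confirms that the red cup (565,369) is the small cup and the green one the decoy. The pocket and its orange strip are on the rack's front, yawed about -10°; the holder is at about +15° with a pale card face towards -x. I'll fly over the blue cup.

carry_out([
  [0,0,0,-0.035,-0.0355,0,1],
  [0,0,0,-0.035,-0.0355,0,1],
  [0,0,0,-0.035,-0.0355,0,1],
  [0,0,0,-0.035,-0.0355,0,1],
  [0,0,0,-0.035,-0.0355,0,1],
])

```text
time: 0.65
position: [0.296, 0.2507, 0.2311]
eef_rot: [[-0.922, 0.386, 0.0], [0.386, 0.922, -0.0], [-0.0, 0.0, -1.0]]
wrist_force: [1.6, -0.0, -0.9]
width: 0.085
```

carry_out([
  [0,0,0,-0.035,-0.0355,0,1],
  [0,0,0,-0.035,-0.0355,0,1],
  [0,0,0,-0.035,-0.0355,0,1],
  [0,0,0,-0.035,-0.0355,0,1],
  [0,0,0,-0.035,-0.0355,0,1],
])

```text
time: 1.15
position: [0.3886, 0.0191, 0.2314]
eef_rot: [[-0.922, 0.387, 0.001], [0.387, 0.922, 0.0], [-0.001, 0.0, -1.0]]
wrist_force: [2.0, 0.5, -0.2]
width: 0.0854
```

carry_out([
  [0,0,0,-0.035,-0.0355,0,1],
  [0,0,0,-0.035,-0.0355,0,1],
  [0,0,0,-0.035,-0.0355,0,1],
  [0,0,0,-0.035,-0.0355,0,1],
  [0,0,0,-0.035,-0.0355,0,1],
])

```text
time: 1.65
position: [0.4813, -0.2125, 0.2311]
eef_rot: [[-0.922, 0.388, 0.0], [0.388, 0.922, 0.0], [0.0, 0.0, -1.0]]
wrist_force: [1.1, 0.5, 0.5]
width: 0.0853
```

carry_out([
  [0,0,0,0,0,0,1],
  [0,0,0,0,0,0,1],
])

```text
time: 1.85
position: [0.4809, -0.2113, 0.2303]
eef_rot: [[-0.921, 0.389, -0.002], [0.389, 0.921, 0.001], [0.002, 0.0, -1.0]]
wrist_force: [-0.7, -0.2, -0.6]
width: 0.0852
```

```bash
cat > wr.py <<'E'
import sys
from h import *
from station import arm
s=arm.observe();c=arm.snapshot('wrist');pickle.dump((c,s),open(sys.argv[1]+'.pkl','wb'))
print('tcp',s['position'],'t',s['time'],'F',np.round(s['wrist_force'],2),'w',s['width']);print(np.round(s['eef_rot'],4).tolist())
X=cloud(c,s);H=hsv(c).astype(int)
M={'red':((H[...,0]<5)|(H[...,0]>175))&(H[...,1]>150)&(H[...,2]>40),'blue':(abs(H[...,0]-110)<14)&(H[...,1]>120)}
for k,m in M.items():
    m=m&(X[...,0]>.3)
    if m.sum()<100: continue
    P=X[m];P=P[P[:,2]>.015];zt=np.percentile(P[:,2],98)
    Q=P[P[:,2]>zt-.004]
    # silhouette outer rim ray-cast on rim height, as check
    cn=max(cv2.findContours(m.astype(np.uint8),0,1)[0],key=cv2.contourArea)
    print(k,'ztop',zt.round(4),'circ',[np.round(a,4) for a in circ(Q[:,:2])],len(Q),'px bbox',cv2.boundingRect(cn))
cv2.imwrite(f'pics/{sys.argv[1]}.png',c['img'][:,:,::-1])
E
python3 wr.py w1
```

```text
tcp [ 0.48086368 -0.21126725  0.23025636] t 1.85 F [-0.7  -0.18 -0.62] w 0.0851582147870556
[[-0.921, 0.3895, -0.0019], [0.3895, 0.921, 0.0011], [0.0022, 0.0002, -1.0]]
red ztop 0.0812 circ [array([ 0.4756, -0.3321]), np.float64(0.019)] 477 px bbox (136, 188, 60, 62)
blue ztop 0.3103 circ [array([ 0.5325, -0.2355]), np.float64(0.0803)] 72 px bbox (251, 145, 65, 68)
```

View pics/w1.png

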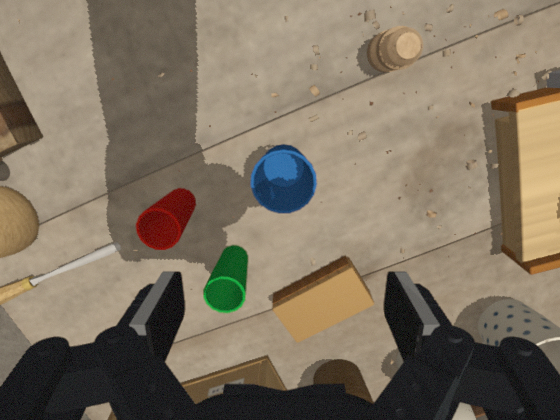

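The wrist view shows blue's rim at (284,180), red at (160,228) and green at (225,294), with the finial clear at upper right. I'll refine the blue centre.

```bash
sed -i "s/P=P\[P\[:,2\]>.015\]/P=P[(P[:,2]>.015)\&(P[:,2]<.16)]/" wr.py; python3 - <<'E'
from h import *
c,s=pickle.load(open('w1.pkl','rb'))
X=cloud(c,s);H=hsv(c).astype(int)
for k,(u,v,w,h,z) in {'blue':(251,145,65,68,.066),'red':(136,188,60,62,.08)}.items():
    P=X[v:v+h,u:u+w].reshape(-1,3);Q=P[(P[:,2]>z-.004)&(P[:,2]<z+.006)]
    print(k,circ(Q[:,:2]),np.median(Q[:,2]),len(Q))
print(ray(c,[(251,180),(316,180),(284,212)],.066,s))
E
```

```text
blue (array([ 0.48304324, -0.21331173]), np.float64(0.02789525730040317)) 0.06636260684770245 764
red (array([ 0.47544407, -0.33205398]), np.float64(0.019011480651286855)) 0.08000534778388341 556
[[ 0.4702619  -0.23878921  0.066     ]
 [ 0.49292241 -0.1853039   0.066     ]
 [ 0.50982916 -0.22351817  0.066     ]]
```

carry_out([
  [0,0,0,-0.0025,-0.001,0.04,1],
  [0,0,0,0,0,0.04,1],
  [0,0,0,0,0,0.04,1],
  [0,0,0,0,0,0.04,1],
  [0,0,0,0,0,0.025,1],
])

```text
time: 2.4
position: [0.4813, -0.2099, 0.0439]
eef_rot: [[-0.923, 0.385, -0.002], [0.385, 0.923, 0.001], [0.003, 0.0, -1.0]]
wrist_force: [-0.6, -0.3, 0.1]
width: 0.0856
```

carry_out([
  [0,0,0,0,0,0,0.4],
  [0,0,0,0,0,0,0.4],
  [0,0,0,0,0,0,0.4],
  [0,0,0,0,0,0,0.4],
  [0,0,0,0,0,0,0.4],
], newtons=25)

```text
time: 2.9
position: [0.4838, -0.2124, 0.0476]
eef_rot: [[-0.922, 0.387, 0.002], [0.387, 0.922, -0.001], [-0.002, 0.0, -1.0]]
wrist_force: [0.1, -0.3, 4.0]
width: 0.0574
```

carry_out([
  [0,0,0,0,0,0,0.4],
  [0,0,0,0,0,0,0.4],
  [0,0,0,0,0,0,0.4],
])

```text
time: 3.2
position: [0.4839, -0.2126, 0.0475]
eef_rot: [[-0.922, 0.388, 0.002], [0.388, 0.922, -0.001], [-0.002, 0.0, -1.0]]
wrist_force: [-0.3, -1.0, 6.3]
width: 0.0571
```

carry_out([
  [0,0,0,0,0,-0.01,0.4],
  [0,0,0,0,0,-0.03,0.4],
  [0,0,0,0,0,-0.03,0.4],
  [0,0,0,0,0,-0.03,0.4],
  [0,0,0,0,0,-0.02,0.4],
])

```text
time: 3.7
position: [0.4832, -0.2124, 0.1689]
eef_rot: [[-0.922, 0.387, 0.001], [0.387, 0.922, -0.001], [-0.002, -0.0, -1.0]]
wrist_force: [0.3, 0.2, -0.8]
width: 0.0572
```

```bash
python3 wr.py w2
```

```text
tcp [ 0.48322445 -0.21238573  0.16886245] t 3.7 F [ 0.32  0.18 -0.81] w 0.05715973359635835
[[-0.9219, 0.3875, 0.0015], [0.3875, 0.9219, -0.0008], [-0.0017, -0.0002, -1.0]]
red ztop 0.0812 circ [array([ 0.4753, -0.3318]), np.float64(0.0191)] 753 px bbox (104, 203, 76, 79)
blue ztop 0.1594 circ [array([ 0.4827, -0.213 ]), np.float64(0.0251)] 936 px bbox (212, 196, 144, 159)
```

View pics/w2.png

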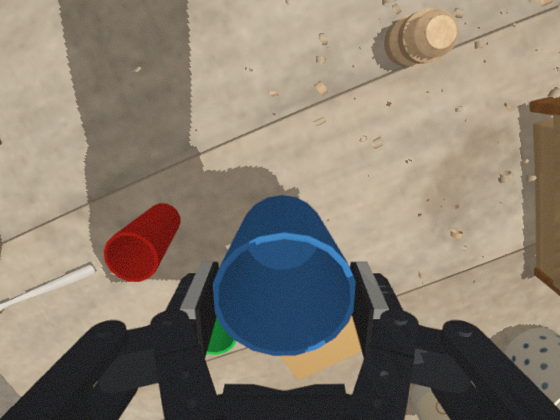

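Wrist view: the blue cup is upright and centred between the pads, with its rim at (285,295). I'll carry it over the white cup.

carry_out([
  [0,0,0,-0.0019,0.02,0,0.4],
  [0,0,0,-0.0019,0.035,0,0.4],
  [0,0,0,-0.0019,0.037,0,0.4],
  [0,0,0,-0.0019,0.037,0,0.4],
  [0,0,0,-0.0019,0.037,0,0.4],
])

```text
time: 4.25
position: [0.5561, -0.0616, 0.1658]
eef_rot: [[-0.922, 0.388, -0.001], [0.388, 0.922, -0.0], [0.001, -0.0, -1.0]]
wrist_force: [1.2, 0.6, -1.2]
width: 0.0571
```

carry_out([
  [0,0,0,-0.0019,0.037,0,0.4],
  [0,0,0,-0.0019,0.037,0,0.4],
  [0,0,0,-0.0019,0.037,0,0.4],
  [0,0,0,-0.0019,0.035,0,0.4],
  [0,0,0,-0.0019,0.02,0,0.4],
])

```text
time: 4.75
position: [0.6295, 0.0889, 0.1653]
eef_rot: [[-0.923, 0.386, -0.001], [0.386, 0.923, 0.0], [0.001, -0.0, -1.0]]
wrist_force: [-0.0, 0.2, -1.4]
width: 0.0575
```

carry_out([
  [0,0,0,0,0,0,0.4],
  [0,0,0,0,0,0,0.4],
])

```text
time: 4.95
position: [0.6287, 0.0866, 0.1655]
eef_rot: [[-0.922, 0.387, -0.002], [0.387, 0.922, -0.001], [0.001, -0.001, -1.0]]
wrist_force: [-1.0, -0.8, -2.4]
width: 0.0576
```

```bash
python3 wr.py w3; python3 - <<'E'
from h import *
c,s=pickle.load(open('w3.pkl','rb'))
X=cloud(c,s);H=hsv(c)
m=(X[...,2]>.088)&(X[...,2]<.102)&(H[...,1]<70)&(np.hypot(X[...,0]-.6305,X[...,1]-.086)<.055)&(np.hypot(X[...,0]-.6305,X[...,1]-.086)>.03)
Q=X[m];print(circ(Q[:,:2]),np.median(Q[:,2]),len(Q))
d=pickle.load(open('d0.pkl','rb'));c=d['scene'];X=cloud(c)
m=(X[...,2]>.091)&(X[...,2]<.102)&(np.hypot(X[...,0]-.6305,X[...,1]-.086)<.055);Q=X[m];print('scene',circ(Q[:,:2]),len(Q))
E
```

```text
tcp [0.62869488 0.08660593 0.16547065] t 4.95 F [-1.04 -0.77 -2.38] w 0.05759088094004571
[[-0.9222, 0.3867, -0.0017], [0.3867, 0.9222, -0.0007], [0.0013, -0.0012, -1.0]]
blue ztop 0.1593 circ [array([0.6282, 0.0861]), np.float64(0.0254)] 1012 px bbox (212, 196, 145, 159)
(array([0.62855448, 0.08537191]), np.float64(0.03819067388794178)) 0.09530896218790252 1511
scene (array([0.62740164, 0.08353839]), np.float64(0.03926975425766793)) 76
```

View pics/w3.png

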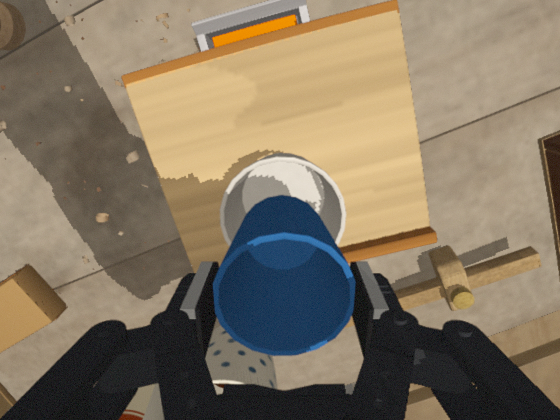

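The blue cup is over the white cup to within about 1 mm, and the pocket is seen well at (255,28). I'll lower it and let go.

carry_out([
  [0,0,0,0,-0.001,0.02,0.4],
  [0,0,0,0,0,0.02,0.4],
  [0,0,0,0,0,0.015,0.4],
  [0,0,0,0,0,0.008,0.4],
  [0,0,0,0,0,0.004,0.4],
])

```text
time: 5.5
position: [0.6281, 0.0846, 0.0987]
eef_rot: [[-0.921, 0.388, -0.001], [0.388, 0.921, -0.0], [0.001, -0.001, -1.0]]
wrist_force: [-0.2, -0.0, -0.3]
width: 0.0575
```

carry_out([
  [0,0,0,0,0,0.001,0.4],
  [0,0,0,0,0,0,0.4],
  [0,0,0,0,0,0,0.4],
])

```text
time: 5.8
position: [0.6292, 0.0856, 0.0992]
eef_rot: [[-0.922, 0.388, 0.001], [0.388, 0.922, 0.0], [-0.001, 0.001, -1.0]]
wrist_force: [-0.9, 0.4, -1.8]
width: 0.0574
```

carry_out([
  [0,0,0,0,0,0.002,0.4],
  [0,0,0,0,0,0,0.4],
  [0,0,0,0,0,0,0.8],
  [0,0,0,0,0,0,1],
  [0,0,0,0,0,0,1],
])

```text
time: 6.3
position: [0.6288, 0.0856, 0.0964]
eef_rot: [[-0.922, 0.387, 0.0], [0.387, 0.922, 0.0], [-0.0, 0.0, -1.0]]
wrist_force: [0.0, 1.0, -0.2]
width: 0.0854
```

carry_out([
  [0,0,0,0,0,0,1],
  [0,0,0,0,0,0,1],
  [0,0,0,0,0,-0.02,1],
  [0,0,0,0,0,-0.04,1],
  [0,0,0,0,0,-0.04,1],
])

```text
time: 6.8
position: [0.6281, 0.0855, 0.1966]
eef_rot: [[-0.922, 0.387, -0.002], [0.387, 0.922, -0.0], [0.002, -0.001, -1.0]]
wrist_force: [1.0, 0.3, 1.2]
width: 0.0854
```

carry_out([
  [0,0,0,0,0,-0.02,1],
  [0,0,0,0,0,0,1],
])

```text
time: 7.0
position: [0.6303, 0.0858, 0.2204]
eef_rot: [[-0.922, 0.387, 0.006], [0.387, 0.922, 0.001], [-0.006, 0.003, -1.0]]
wrist_force: [0.2, 0.5, 0.1]
width: 0.0858
```

```bash
python3 wr.py w4; python3 - <<'E'
from h import *
c,s=pickle.load(open('w4.pkl','rb'))
X=cloud(c,s);H=hsv(c).astype(int)
m=(X[...,2]>.088)&(X[...,2]<.1)&(H[...,1]<70);r=np.hypot(X[...,0]-.6285,X[...,1]-.085);m&=(r<.05)&(r>.033)
Q=X[m];print('white',circ(Q[:,:2]),np.median(Q[:,2]),len(Q))
# board plane, strip
m=(abs(H[...,0]-13)<7)&(H[...,1]>200)&(H[...,2]>150)&(X[...,0]<.58)&(X[...,2]<.06);Q=X[m]
r=cv2.minAreaRect(Q[:,:2].astype(np.float32));print('strip',len(Q),np.median(Q,0),r)
m=(X[...,2]>.041)&(X[...,2]<.05);n,l,st,_=cv2.connectedComponentsWithStats(m.astype(np.uint8));i=1+st[1:,4].argmax();Q=X[l==i];print('board',len(Q),np.median(Q[:,2]),cv2.minAreaRect(Q[:,:2].astype(np.float32)))
E
```

```text
tcp [0.63028765 0.08580611 0.22041244] t 7.0 F [0.21 0.53 0.09] w 0.08582458229964396
[[-0.9219, 0.3874, 0.0065], [0.3874, 0.9219, 0.0009], [-0.0056, 0.0033, -1.0]]
blue ztop 0.1163 circ [array([0.6291, 0.0839]), np.float64(0.0278)] 946 px bbox (242, 152, 79, 83)
white (array([0.6293747 , 0.08494762]), np.float64(0.03858812812206796)) 0.09532112567589383 1321
strip 686 [0.51034192 0.11242986 0.02472781] ((0.5112590193748474, 0.110978864133358), (0.06472884863615036, 0.011397370137274265), 80.75666046142578)
board 34776 0.04565062195546675 ((0.6005243062973022, 0.0987308993935585), (0.20056548714637756, 0.17156878113746643), 81.52813720703125)
```

View pics/w4.png

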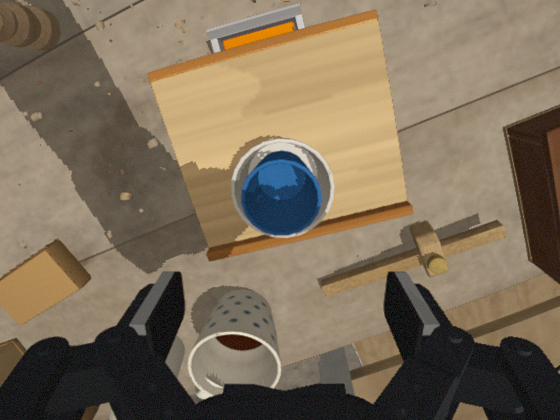

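Blue is nested: its rim is at z 0.116, about 1 mm off the white cup's centre. Now the red cup.

carry_out([
  [0,0,0,-0.002,-0.045,0,1],
  [0,0,0,-0.002,-0.045,0,1],
  [0,0,0,-0.002,-0.045,0,1],
  [0,0,0,-0.002,-0.045,0,1],
  [0,0,0,-0.002,-0.045,0,1],
])

```text
time: 7.55
position: [0.5493, -0.127, 0.2145]
eef_rot: [[-0.922, 0.387, -0.002], [0.387, 0.922, 0.001], [0.002, -0.0, -1.0]]
wrist_force: [0.8, -0.3, 0.2]
width: 0.0852
```

carry_out([
  [0,0,0,-0.002,-0.045,0,1],
  [0,0,0,-0.002,-0.045,0,1],
  [0,0,0,-0.002,-0.045,0,1],
  [0,0,0,-0.002,-0.045,0,1],
  [0,0,0,-0.002,-0.04,0,1],
])

```text
time: 8.05
position: [0.4732, -0.3339, 0.2145]
eef_rot: [[-0.922, 0.388, -0.002], [0.388, 0.922, 0.001], [0.002, 0.0, -1.0]]
wrist_force: [1.0, 0.4, 0.1]
width: 0.0853
```

carry_out([
  [0,0,0,0,0,0.02,1],
  [0,0,0,0,0,0.03,1],
  [0,0,0,0,0,0,1],
  [0,0,0,0,0,0,1],
])

```text
time: 8.45
position: [0.474, -0.3318, 0.1652]
eef_rot: [[-0.922, 0.387, -0.003], [0.387, 0.922, 0.002], [0.003, 0.001, -1.0]]
wrist_force: [-0.3, 0.5, 0.6]
width: 0.0856
```

```bash
python3 wr.py w5
```

```text
tcp [ 0.47397358 -0.3317605   0.16520392] t 8.45 F [-0.31  0.47  0.64] w 0.0856174993105312
[[-0.9219, 0.3873, -0.0026], [0.3873, 0.9219, 0.0018], [0.0031, 0.0007, -1.0]]
red ztop 0.0815 circ [array([ 0.4753, -0.3326]), np.float64(0.0189)] 719 px bbox (255, 165, 59, 74)Traceback (most recent call last):
  File "wr.py", line 11, in <module>
    P=X[m];P=P[(P[:,2]>.015)&(P[:,2]<.16)];zt=np.percentile(P[:,2],98)
                                              ~~~~~~~~~~~~~^^^^^^^^^^^
    return _quantile_unchecked(
        a, q, axis, out, overwrite_input, method, keepdims, weights)
    return _ureduce(a,
                    func=_quantile_ureduce_func,
    ...<5 lines>...
                    overwrite_input=overwrite_input,
                    method=method)
    r = func(a, **kwargs)
    result = _quantile(arr,
                       quantiles=q,
    ...<2 lines>...
                       out=out,
                       weights=wgt)
    slices_having_nans = np.isnan(arr[-1, ...])
                                  ~~~^^^^^^^^^
IndexError: index -1 is out of bounds for axis 0 with size 0
```

carry_out([
  [0,0,0,-0.0015,0,0.03,1],
  [0,0,0,0,0,0.04,1],
  [0,0,0,0,0,0.03,1],
  [0,0,0,0,0,0.002,1],
  [0,0,0,0,0,0,0.3],
])

```text
time: 9.0
position: [0.4767, -0.333, 0.0655]
eef_rot: [[-0.922, 0.387, 0.0], [0.387, 0.922, -0.0], [-0.001, -0.0, -1.0]]
wrist_force: [0.2, -0.6, 0.1]
width: 0.0731
```

carry_out([
  [0,0,0,0,0,0,0.25],
  [0,0,0,0,0,0,0.25],
  [0,0,0,0,0,0,0.25],
  [0,0,0,0,0,0,0.25],
  [0,0,0,0,0,0,0.25],
], newtons=25)

```text
time: 9.5
position: [0.4775, -0.3338, 0.0667]
eef_rot: [[-0.922, 0.387, 0.004], [0.387, 0.922, -0.002], [-0.004, -0.001, -1.0]]
wrist_force: [0.1, 0.5, 6.9]
width: 0.0397
```

carry_out([
  [0,0,0,0,0,0,0.25],
  [0,0,0,0,0,0,0.25],
  [0,0,0,0,0,0,0.25],
])

```text
time: 9.8
position: [0.4775, -0.3338, 0.0668]
eef_rot: [[-0.922, 0.387, 0.004], [0.387, 0.922, -0.002], [-0.004, -0.001, -1.0]]
wrist_force: [0.1, 0.4, 7.1]
width: 0.0397
```

carry_out([
  [0,0,0,0,0,-0.02,0.25],
  [0,0,0,0,0,-0.035,0.25],
  [0,0,0,0,0,-0.04,0.25],
  [0,0,0,0,0,-0.035,0.25],
  [0,0,0,0,0,-0.01,0.25],
])

```text
time: 10.3
position: [0.4775, -0.334, 0.2094]
eef_rot: [[-0.922, 0.387, 0.006], [0.387, 0.922, -0.004], [-0.007, -0.002, -1.0]]
wrist_force: [0.6, -1.0, -1.0]
width: 0.0396
```

```bash
sed -i 's/zt=np.perc/\n    if len(P)<50: continue\n    zt=np.perc/' wr.py; python3 wr.py w6
```

```text
tcp [ 0.47754258 -0.33397667  0.20942908] t 10.3 F [ 0.63 -0.96 -1.01] w 0.03964568953647379
[[-0.9219, 0.3874, 0.0059], [0.3874, 0.9219, -0.0042], [-0.0071, -0.0016, -1.0]]
red ztop 0.1599 circ [array([ 0.475 , -0.3329]), np.float64(0.0155)] 84 px bbox (236, 193, 97, 132)
```

View pics/w6.png

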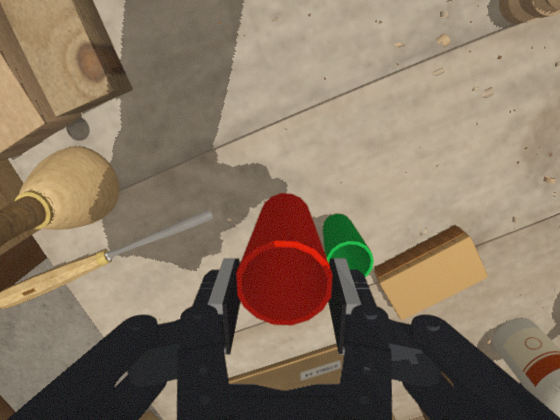

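The red cup is held upright with its rim at (285,282), about 2.6 mm off along tool x. I'll carry it to the blue cup.

carry_out([
  [0,0,0,0.002,0.03,0,0.25],
  [0,0,0,0.002,0.046,0,0.25],
  [0,0,0,0.002,0.048,0,0.25],
  [0,0,0,0.002,0.048,0,0.25],
  [0,0,0,0.002,0.048,0,0.25],
])

```text
time: 10.85
position: [0.5519, -0.1245, 0.2027]
eef_rot: [[-0.922, 0.388, -0.002], [0.388, 0.922, 0.0], [0.002, -0.0, -1.0]]
wrist_force: [0.2, -0.8, -0.5]
width: 0.0397
```

carry_out([
  [0,0,0,0.002,0.048,0,0.25],
  [0,0,0,0.002,0.048,0,0.25],
  [0,0,0,0.002,0.048,0,0.25],
  [0,0,0,0.002,0.048,0,0.25],
  [0,0,0,0.002,0.032,0,0.25],
])

```text
time: 11.35
position: [0.6298, 0.0871, 0.2021]
eef_rot: [[-0.923, 0.386, -0.002], [0.386, 0.923, 0.0], [0.002, -0.001, -1.0]]
wrist_force: [0.4, -0.7, -1.0]
width: 0.0394
```

carry_out([
  [0,0,0,0,0,0,0.25],
  [0,0,0,0,0,0,0.25],
])

```text
time: 11.55
position: [0.6292, 0.0846, 0.2024]
eef_rot: [[-0.923, 0.386, -0.003], [0.386, 0.923, -0.001], [0.002, -0.002, -1.0]]
wrist_force: [0.4, 0.5, -1.9]
width: 0.0397
```

```bash
python3 wr.py w7;python3 - <<'E'
from h import *
c,s=pickle.load(open('w7.pkl','rb'))
X=cloud(c,s);H=hsv(c).astype(int);b=(abs(H[...,0]-110)<14)&(H[...,1]>120)
r=np.hypot(X[...,0]-.629,X[...,1]-.084)
Q=X[b&(X[...,2]>.109)&(X[...,2]<.121)&(r<.04)];print('blue',circ(Q[:,:2]),len(Q))
R=((H[...,0]<5)|(H[...,0]>175))&(H[...,1]>150)&(H[...,2]>40)
Q=X[R];z=np.percentile(Q[:,2],97);Q=Q[Q[:,2]>z-.005];print('redrim',z,circ(Q[:,:2]),len(Q))
E
```

```text
tcp [0.62920385 0.08464726 0.20242416] t 11.55 F [ 0.39  0.48 -1.95] w 0.03969947892974596
[[-0.9225, 0.3859, -0.0027], [0.3859, 0.9225, -0.0008], [0.0022, -0.0018, -1.0]]
red ztop 0.1597 circ [array([0.6261, 0.086 ]), np.float64(0.0158)] 196 px bbox (236, 194, 97, 131)
blue ztop 0.1165 circ [array([0.629, 0.084]), np.float64(0.0277)] 758 px bbox (242, 158, 85, 74)
blue (array([0.62879165, 0.08410108]), np.float64(0.027564197625741322)) 872
redrim nan (array([0., 0.]), np.float64(0.0)) 0
```

carry_out([
  [0,0,0,-0.003,-0.0005,0.01,0.25],
  [0,0,0,0,0,0.025,0.25],
  [0,0,0,0,0,0.025,0.25],
  [0,0,0,0,0,0.015,0.25],
  [0,0,0,0,0,0.006,0.25],
])

```text
time: 12.1
position: [0.6309, 0.0807, 0.1207]
eef_rot: [[-0.921, 0.389, -0.003], [0.389, 0.921, -0.001], [0.003, -0.002, -1.0]]
wrist_force: [-0.5, 0.0, -0.9]
width: 0.0399
```

carry_out([
  [0,0,0,0,0,0.002,0.25],
  [0,0,0,0,0,0,0.25],
  [0,0,0,0,0,0,0.25],
])

```text
time: 12.4
position: [0.6329, 0.0822, 0.1224]
eef_rot: [[-0.922, 0.388, 0.002], [0.388, 0.922, 0.0], [-0.002, 0.001, -1.0]]
wrist_force: [0.2, 0.4, -1.1]
width: 0.0396
```

carry_out([
  [0,0,0,0,0,0.002,0.25],
  [0,0,0,0,0,0,0.25],
  [0,0,0,0,0,0,0.6],
  [0,0,0,0,0,0,1],
  [0,0,0,0,0,0,1],
])

```text
time: 12.9
position: [0.6324, 0.0825, 0.1194]
eef_rot: [[-0.922, 0.387, 0.0], [0.387, 0.922, -0.0], [-0.0, 0.0, -1.0]]
wrist_force: [0.4, 0.5, 0.6]
width: 0.0781
```

carry_out([
  [0,0,0,0,0,0,1],
  [0,0,0,0,0,0,1],
  [0,0,0,0,0,-0.02,1],
  [0,0,0,0,0,-0.04,1],
  [0,0,0,0,0,-0.04,1],
])

```text
time: 13.4
position: [0.6317, 0.0824, 0.2197]
eef_rot: [[-0.922, 0.387, -0.002], [0.387, 0.922, -0.0], [0.002, -0.001, -1.0]]
wrist_force: [2.1, -0.7, -0.0]
width: 0.0851
```

carry_out([
  [0,0,0,0,0,-0.02,1],
  [0,0,0,0,0,0,1],
])

```text
time: 13.6
position: [0.6337, 0.0827, 0.2434]
eef_rot: [[-0.922, 0.387, 0.006], [0.387, 0.922, 0.001], [-0.006, 0.003, -1.0]]
wrist_force: [-0.2, 0.2, 0.7]
width: 0.0853
```

```bash
python3 wr.py w8
```

```text
tcp [0.63372202 0.08265804 0.2433648 ] t 13.6 F [-0.2   0.22  0.73] w 0.0853062237841157
[[-0.9219, 0.3874, 0.0064], [0.3874, 0.9219, 0.0008], [-0.0056, 0.0032, -1.0]]
red ztop 0.1345 circ [array([0.6305, 0.0838]), np.float64(0.019)] 602 px bbox (256, 153, 56, 66)
blue ztop 0.1167 circ [array([0.6293, 0.0838]), np.float64(0.0279)] 617 px bbox (246, 142, 75, 73)
```

View pics/w8.png

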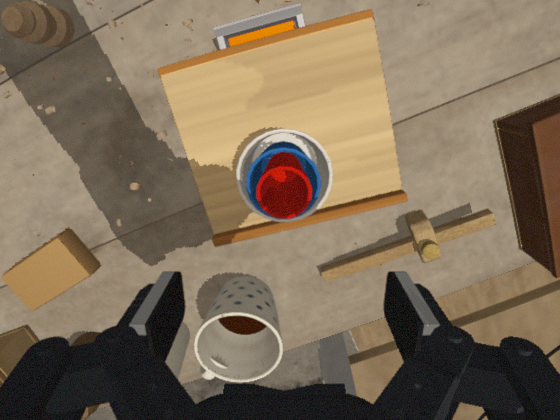

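Red is nested in blue: its rim is at z 0.1345, about 1 mm off the blue centre. Now the holder, viewed from the -x side first.

carry_out([
  [0,0,0,0.0365,0.0235,0,1],
  [0,0,0,0.0365,0.0235,0,1],
  [0,0,0,0.0365,0.0235,0,1],
  [0,0,0,0.0365,0.0235,0,1],
  [0,0,0,0.0365,0.0235,0,1],
])

```text
time: 14.15
position: [0.5079, 0.2624, 0.2375]
eef_rot: [[-0.922, 0.388, -0.002], [0.388, 0.922, -0.001], [0.002, -0.002, -1.0]]
wrist_force: [0.2, 0.8, 0.4]
width: 0.0855
```

carry_out([
  [0,0,0,0.0365,0.0235,0,1],
  [0,0,0,0.0365,0.0235,0,1],
  [0,0,0,0.0365,0.0235,0,1],
  [0,0,0,0,0,0,1],
  [0,0,0,0,0,0,1],
])

```text
time: 14.65
position: [0.4348, 0.3693, 0.2377]
eef_rot: [[-0.923, 0.385, -0.002], [0.385, 0.923, -0.002], [0.001, -0.002, -1.0]]
wrist_force: [-0.2, -0.8, -0.1]
width: 0.0853
```

```bash
python3 wr.py w9; cat > hold.py <<'E'
import sys
from h import *
c,s=pickle.load(open(sys.argv[1]+'.pkl','rb'));X=cloud(c,s);H=hsv(c).astype(int)
m=(abs(H[...,0]-28)<6)&(H[...,1]>150)&(H[...,2]>70)
P=X[m];zt=np.percentile(P[:,2],97);Q=P[(P[:,2]>zt-.006)&(P[:,2]<zt+.004)]
print('tab',len(Q),zt,'med',np.median(Q,0),cv2.minAreaRect(Q[:,:2].astype(np.float32)),'px',np.argwhere(m).mean(0))
g=X[(H[...,1]<70)&(np.hypot(X[...,0]-.437,X[...,1]-.37)<.06)&(X[...,2]>.055)&(X[...,2]<.075)]
if len(g)>50: print('frame',len(g),cv2.minAreaRect(g[:,:2].astype(np.float32)))
w=X[(H[...,0]>0)&(X[...,2]>.026)&(X[...,2]<.037)&(np.hypot(X[...,0]-.437,X[...,1]-.36)<.08)]
if len(w)>50: print('block',len(w),np.median(w[:,2]),cv2.minAreaRect(w[:,:2].astype(np.float32)))
E
python3 hold.py w9; python3 -c "
import cv2;i=cv2.imread('pics/w9.png');cv2.imwrite('pics/w9c.png',cv2.resize(i[90:300,140:420],(800,600),interpolation=2))"
```

```text
tcp [0.43484517 0.36931423 0.23771609] t 14.65 F [-0.16 -0.78 -0.1 ] w 0.08527456151635691
[[-0.9228, 0.3852, -0.0017], [0.3852, 0.9228, -0.0019], [0.0008, -0.0024, -1.0]]
blue ztop 0.1084 circ [array([0.6124, 0.087 ]), np.float64(0.0124)] 43 px bbox (99, 405, 18, 15)
tab 0 nan med [nan nan nan] ((0.0, 0.0), (0.0, 0.0), 0.0) px [181.3125     283.92530488]
frame 418 ((0.4317980408668518, 0.3688507378101349), (0.008430931717157364, 0.07108359038829803), 21.449817657470703)
block 4142 0.03271865316619191 ((0.4335119426250458, 0.36888542771339417), (0.05647542327642441, 0.10066020488739014), 21.59810447692871)
  return _methods._mean(a, axis=axis, dtype=dtype,
  ret = um.true_divide(
```

View pics/w9c.png

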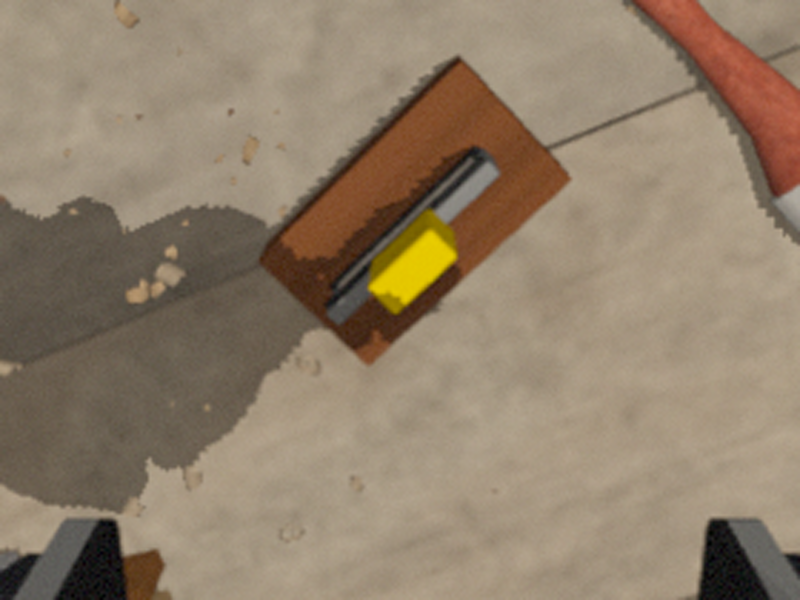

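The holder is at yaw about 21.5°, with its tab at crop (410,265). Next I'll check from the first scene image which face carries the white card, and refine the tab position.

```bash
sed -i 's/^P=X\[m\];/P=X[m];P=P[np.isfinite(P[:,0])];/' hold.py; python3 hold.py w9; python3 - <<'E'
from h import *
d=pickle.load(open('d0.pkl','rb'));c=d['scene'];R,t=pose(c)
a=np.deg2rad(21.5);ex=np.array([np.cos(a),np.sin(a),0]);ey=np.array([-np.sin(a),np.cos(a),0]);o=np.array([.4335,.3695,.01])
px=lambda P:cv2.projectPoints(P,cv2.Rodrigues(R)[0],t,K(c),np.asarray(c['dist']))[0].reshape(-1,2)
for z in (.027,.034,.039,.044,.049,.055,.062,.075):
    P=np.array([o-ex*.003+ey*y+[0,0,z] for y in np.arange(-.034,.035,.0068)]);p=np.round(px(P)).astype(int)
    print(z,[c['img'][v,u].tolist() for u,v in p][::2])
def crop(c,u,v,r): return cv2.resize(c['img'][v-r*3//4:v+r*3//4,u-r:u+r,::-1],(800,600),interpolation=cv2.INTER_CUBIC)
cv2.imwrite('pics/hc.png',crop(c,*np.round(px(np.array([o+[0,0,.05]]))[0]).astype(int),24))
E
```

```text
tab 457 0.09980719242733739 med [0.43265098 0.36961077 0.09857371] ((0.43329986929893494, 0.3692750036716461), (0.01228755246847868, 0.02530181035399437), 21.093448638916016) px [181.3125     283.92530488]
frame 418 ((0.4317980408668518, 0.3688507378101349), (0.008430931717157364, 0.07108359038829803), 21.449817657470703)
block 4142 0.03271865316619191 ((0.4335119426250458, 0.36888542771339417), (0.05647542327642441, 0.10066020488739014), 21.59810447692871)
0.027 [[71, 59, 47], [70, 66, 57], [58, 55, 49], [62, 55, 53], [88, 81, 71], [78, 55, 43]]
0.034 [[63, 58, 51], [107, 95, 83], [118, 107, 92], [120, 110, 95], [103, 97, 84], [112, 102, 88]]
0.039 [[68, 57, 50], [120, 111, 96], [125, 113, 98], [116, 106, 95], [117, 108, 97], [117, 110, 95]]
0.044 [[73, 71, 62], [83, 75, 65], [112, 103, 89], [113, 103, 93], [88, 78, 69], [107, 98, 84]]
0.049 [[63, 61, 56], [74, 65, 57], [69, 60, 46], [82, 74, 64], [84, 69, 42], [68, 61, 53]]
0.055 [[122, 114, 106], [74, 72, 67], [107, 88, 34], [116, 95, 28], [88, 77, 62], [110, 104, 99]]
0.062 [[146, 135, 124], [127, 111, 87], [119, 94, 31], [123, 99, 31], [122, 111, 76], [150, 71, 56]]
0.075 [[174, 154, 126], [114, 93, 42], [107, 86, 28], [161, 129, 36], [144, 81, 52], [170, 98, 78]]
```

View pics/hc.png

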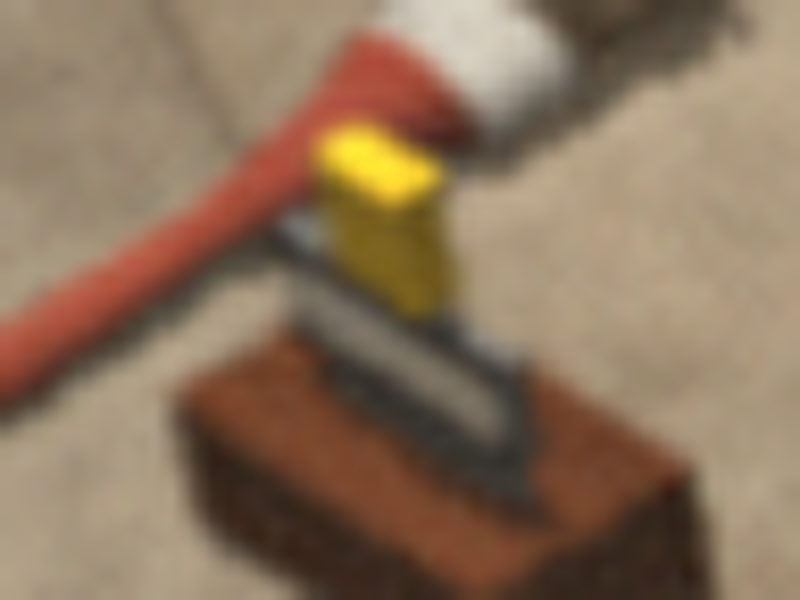

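The card (the pale framed panel) is on the -x face, so a turn of about -30° brings it to the pocket. I'll align with the tab and descend.

carry_out([
  [0,0,0,0.0015,0,0,1],
  [0,0,0.134,0,0,0,1],
  [0,0,0.134,0,0,0,1],
  [0,0,0.134,0,0,0,1],
  [0,0,0.134,0,0,0,1],
])

```text
time: 15.2
position: [0.4354, 0.3682, 0.2391]
eef_rot: [[-0.588, 0.809, -0.0], [0.809, 0.588, -0.0], [-0.0, -0.0, -1.0]]
wrist_force: [-0.9, -0.1, 0.1]
width: 0.0857
```

carry_out([
  [0,0,0.134,0,0,0.02,1],
  [0,0,0.134,0,0,0.03,1],
  [0,0,0,0,0,0.03,1],
  [0,0,0,0,0,0,1],
  [0,0,0,0,0,0,1],
])

```text
time: 15.7
position: [0.4349, 0.3685, 0.1595]
eef_rot: [[-0.359, 0.933, -0.001], [0.933, 0.359, -0.001], [-0.0, -0.001, -1.0]]
wrist_force: [0.0, -0.1, 0.7]
width: 0.0857
```

```bash
python3 wr.py w10; python3 hold.py w10
```

```text
tcp [0.43491634 0.36848945 0.15950306] t 15.7 F [ 0.03 -0.05  0.73] w 0.08568633699571196
[[-0.3594, 0.9332, -0.0008], [0.9332, 0.3594, -0.0007], [-0.0004, -0.001, -1.0]]
tab 788 0.09968581258411113 med [0.43288955 0.37062448 0.09853834] ((0.4331340491771698, 0.3694131672382355), (0.01188706699758768, 0.025965316221117973), 21.3779354095459) px [213.19574037 281.65212982]
frame 500 ((0.4316898584365845, 0.36899232864379883), (0.007513490505516529, 0.07170302420854568), 21.088268280029297)
block 7002 0.03270796953199648 ((0.43326401710510254, 0.36893707513809204), (0.05624302104115486, 0.10102880001068115), 21.4169921875)
```

carry_out([
  [0,0,0,0.0015,-0.0015,0.02,1],
  [0,0,0,0,0,0.03,1],
  [0,0,0,0,0,0.03,1],
  [0,0,0,0,0,0.015,1],
  [0,0,0,0,0,0,1],
])

```text
time: 16.25
position: [0.4325, 0.3699, 0.0639]
eef_rot: [[-0.36, 0.933, -0.001], [0.933, 0.36, -0.001], [-0.0, -0.001, -1.0]]
wrist_force: [-0.4, -0.6, 0.6]
width: 0.0855
```

carry_out([
  [0,0,0,0,0,0,0.05],
  [0,0,0,0,0,0,0.05],
  [0,0,0,0,0,0,0.05],
  [0,0,0,0,0,0,0.05],
  [0,0,0,0,0,0,0.05],
], newtons=60)

```text
time: 16.75
position: [0.4328, 0.3705, 0.0648]
eef_rot: [[-0.361, 0.933, 0.001], [0.933, 0.361, 0.001], [0.0, 0.001, -1.0]]
wrist_force: [-0.2, 0.4, 1.0]
width: 0.0123
```

carry_out([
  [0,0,0,0,0,0,0.05],
  [0,0,0,0,0,0,0.05],
  [0,0,0,0,0,0,0.05],
  [0,0,0,0,0,0,0.05],
  [0,0,0,0,0,0,0.05],
])

```text
time: 17.25
position: [0.4329, 0.3706, 0.0649]
eef_rot: [[-0.361, 0.933, 0.001], [0.933, 0.361, 0.001], [0.0, 0.001, -1.0]]
wrist_force: [-0.9, -1.3, 5.3]
width: 0.0111
```

carry_out([
  [0,0,0,0,0,-0.01,0.05],
  [0,0,0,0,0,-0.02,0.05],
  [0,0,0,0,0,-0.03,0.05],
  [0,0,0,0,0,-0.03,0.05],
  [0,0,0,0,0,-0.01,0.05],
])

```text
time: 17.75
position: [0.4335, 0.3711, 0.1676]
eef_rot: [[-0.361, 0.933, 0.003], [0.933, 0.361, 0.003], [0.001, 0.004, -1.0]]
wrist_force: [0.3, 0.5, -0.8]
width: 0.0108
```

carry_out([
  [0,0,0,-0.0335,-0.0025,0,0.05],
  [0,0,0,-0.0335,-0.0025,0,0.05],
  [0,0,0,-0.0335,-0.0025,0,0.05],
  [0,0,0,-0.0335,-0.0025,0,0.05],
  [0,0,0,-0.0335,-0.0025,0,0.05],
])

```text
time: 18.25
position: [0.4811, 0.2082, 0.1633]
eef_rot: [[-0.361, 0.933, -0.001], [0.933, 0.361, -0.001], [-0.0, -0.001, -1.0]]
wrist_force: [-0.3, 0.2, -1.0]
width: 0.0111
```

carry_out([
  [0,0,0,-0.0335,-0.0025,0,0.05],
  [0,0,0,-0.0335,-0.0025,0,0.05],
  [0,0,0,-0.0335,-0.0025,0,0.05],
  [0,0,0.13,0,0,0,0.05],
  [0,0,0.13,0,0,0,0.05],
])

```text
time: 18.75
position: [0.5104, 0.1118, 0.1633]
eef_rot: [[-0.101, 0.995, -0.002], [0.995, 0.101, -0.0], [-0.0, -0.002, -1.0]]
wrist_force: [-0.5, -0.4, -0.7]
width: 0.0111
```

carry_out([
  [0,0,0.13,0,0,0,0.05],
  [0,0,0.13,0,0,0,0.05],
  [0,0,0,0,0,0,0.05],
  [0,0,0,0,0,0,0.05],
])

```text
time: 19.15
position: [0.5103, 0.1131, 0.1636]
eef_rot: [[0.147, 0.989, -0.001], [0.989, -0.147, -0.0], [-0.0, -0.001, -1.0]]
wrist_force: [-0.2, -0.6, -0.4]
width: 0.0112
```

```bash
python3 wr.py w11; cat > pk.py <<'E'
import sys
from h import *
for f in sys.argv[1:]:
    c,s=pickle.load(open(f+'.pkl','rb'));X=cloud(c,s);H=hsv(c).astype(int)
    m=(abs(H[...,0]-13)<7)&(H[...,1]>200)&(H[...,2]>120)&(X[...,0]<.55)&(X[...,2]<.035)&(X[...,2]>.015);Q=X[m]
    if len(Q)>30: print(f,'strip',len(Q),np.median(Q,0),cv2.minAreaRect(Q[:,:2].astype(np.float32)))
    m=(X[...,2]>.043)&(X[...,2]<.049)&(np.hypot(X[...,0]-.6,X[...,1]-.1)<.15)
    n,l,st,_=cv2.connectedComponentsWithStats(m.astype(np.uint8));i=1+st[1:,4].argmax();Q=X[l==i];print(f,'board',len(Q),cv2.minAreaRect(Q[:,:2].astype(np.float32)))
    a=np.deg2rad(-8.7);u=X[...,0]*np.cos(a)+X[...,1]*np.sin(a);v=-X[...,0]*np.sin(a)+X[...,1]*np.cos(a)
    o=np.array([.511*np.cos(a)+.112*np.sin(a),-.511*np.sin(a)+.112*np.cos(a)])
    m=(H[...,1]<70)&(X[...,2]>.036)&(X[...,2]<.05)&(abs(u-o[0])<.03)&(abs(v-o[1])<.05)
    if m.sum()>20: print(' steel rel pocket u',np.percentile(u[m]-o[0],[2,50,98]).round(4),'v',np.percentile(v[m]-o[1],[1,99]).round(4),m.sum())
    mb=(l==i); print(' board front u',np.percentile((u[mb]-o[0]),[.3,1,99.7]).round(4),'v',np.percentile(v[mb]-o[1],[.3,99.7]).round(4))
    m=(abs(H[...,0]-28)<6)&(H[...,1]>150)&(H[...,2]>70)&np.isfinite(u)&(X[...,2]>.12)
    if m.sum()>30: print(' tab u,v med',np.median(u[m]-o[0]),np.median(v[m]-o[1]),np.percentile(X[...,2][m],[3,97]))
E
python3 pk.py w3 w4 w8 w11
python3 - <<'E'
from h import *
d=pickle.load(open('d0.pkl','rb'));c=d['top']
H=hsv(c).astype(int);X=cloud(c)
m=(abs(H[...,0]-13)<7)&(H[...,1]>200)&(H[...,2]>150)&(X[...,0]<.53)&(X[...,0]>.48)&(abs(X[...,1]-.11)<.05);Q=X[m];print(len(Q),np.median(Q,0),cv2.minAreaRect(Q[:,:2].astype(np.float32)))
E
```

```text
tcp [0.51029094 0.1131147  0.16362842] t 19.15 F [-0.19 -0.56 -0.4 ] w 0.01120701937035544
[[0.1474, 0.9891, -0.0011], [0.9891, -0.1474, -0.0002], [-0.0004, -0.0011, -1.0]]
red ztop 0.1342 circ [array([0.6303, 0.0844]), np.float64(0.0191)] 1314 px bbox (444, 209, 93, 84)
blue ztop 0.1162 circ [array([0.6288, 0.0847]), np.float64(0.0279)] 1039 px bbox (415, 184, 115, 105)
w3 strip 894 [0.50998728 0.11212549 0.02461856] ((0.5096863508224487, 0.11211717128753662), (0.0633062943816185, 0.008194423280656338), 82.42288208007812)
w3 board 47611 ((0.6003068089485168, 0.0989103838801384), (0.2004491090774536, 0.17077811062335968), 81.58736419677734)
 steel rel pocket u [-0.0141 -0.0088  0.0029] v [-0.0395  0.0394] 1912
 board front u [0.0056 0.0064 0.1744] v [-0.0983  0.0996]
w4 strip 644 [0.51008868 0.11324858 0.02465346] ((0.5097846984863281, 0.11202192306518555), (0.06315422803163528, 0.008279397152364254), 80.89209747314453)
w4 board 34709 ((0.6004993319511414, 0.0987749919295311), (0.20050518214702606, 0.17157305777072906), 81.55582427978516)
 steel rel pocket u [-0.0142 -0.0092  0.003 ]
[... 423 characters left out ...]
95] 1213
 board front u [0.0054 0.0063 0.1754] v [-0.0984  0.0995]
w11 strip 306 [0.51313337 0.13069251 0.02469539] ((0.5132339596748352, 0.1303120255470276), (0.025182105600833893, 0.008179756812751293), 81.24856567382812)
w11 board 40745 ((0.6006318926811218, 0.09910036623477936), (0.19986142218112946, 0.17200811207294464), 81.46878814697266)
 steel rel pocket u [-0.0148 -0.0113  0.0039] v [-0.0377  0.04  ] 930
 board front u [0.0049 0.006  0.1752] v [-0.0976  0.1003]
 tab u,v med -0.0004317074532768639 0.008729264303919362 [0.17134949 0.19831365]
37 [0.51196424 0.11390925 0.02262809] ((0.5120658278465271, 0.1154671460390091), (0.05945262312889099, 0.005567887332290411), 82.27200317382812)
```

View pics/w11.png

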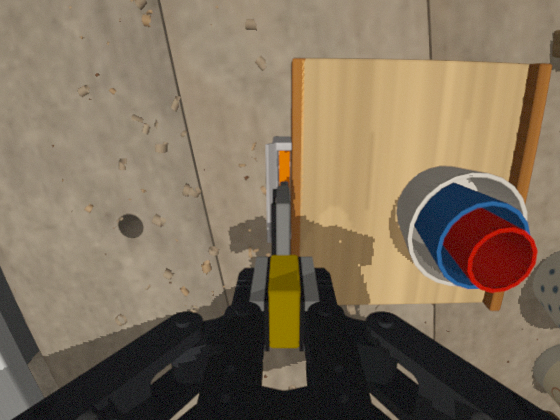

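The holder is aligned over the pocket (orange strip at (284,165)), square to under 0.1°; the tongue is within about 1 mm of the middle. The cups are still nested. I'll lower it to just above the strip.

carry_out([
  [0,0,0,0,0.001,0.01,0.05],
  [0,0,0,0,0,0.025,0.05],
  [0,0,0,0,0,0.015,0.05],
  [0,0,0,0,0,0,0.05],
  [0,0,0,0,0,0,0.05],
])

```text
time: 19.7
position: [0.5114, 0.113, 0.114]
eef_rot: [[0.15, 0.989, -0.001], [0.989, -0.15, -0.0], [-0.0, -0.001, -1.0]]
wrist_force: [0.8, 0.3, -0.3]
width: 0.0116
```

carry_out([
  [0,0,0,0,0,0.01,0.05],
  [0,0,0,0,0,0.008,0.05],
  [0,0,0,0,0,0.006,0.05],
  [0,0,0,0,0,0,0.05],
  [0,0,0,0,0,0,0.05],
])

```text
time: 20.2
position: [0.5115, 0.113, 0.0902]
eef_rot: [[0.15, 0.989, -0.0], [0.989, -0.15, -0.0], [-0.0, -0.0, -1.0]]
wrist_force: [0.6, 0.2, -0.5]
width: 0.0115
```

```bash
python3 wr.py w12; python3 pk.py w12 | tail -3
```

```text
tcp [0.51154592 0.11299212 0.09020202] t 20.2 F [ 0.6   0.2  -0.47] w 0.01147789246976968
[[0.1504, 0.9886, -0.0003], [0.9886, -0.1504, -0.0001], [-0.0001, -0.0003, -1.0]]
red ztop 0.1339 circ [array([0.6227, 0.0843]), np.float64(0.0125)] 447 px bbox (512, 274, 48, 108)
blue ztop 0.1482 circ [array([0.5116, 0.1018]), np.float64(0.0364)] 215 px bbox (465, 227, 95, 148)
 steel rel pocket u [-0.0146 -0.01    0.0036] v [-0.0147  0.0399] 1577
 board front u [0.0049 0.0059 0.1577] v [-0.0929  0.0999]
 tab u,v med 0.0008372862787291435 0.002367299736381265 [0.12103839 0.12514897]
```

carry_out([
  [0,0,0,0,-0.0005,0.003,0.05],
  [0,0,0,0,0,0.003,0.05],
  [0,0,0,0,0,0.003,0.05],
  [0,0,0,0,0,0.001,0.05],
  [0,0,0,0,0,0,0.05],
])

```text
time: 20.75
position: [0.5109, 0.1131, 0.08]
eef_rot: [[0.15, 0.989, -0.0], [0.989, -0.15, -0.0], [-0.0, -0.0, -1.0]]
wrist_force: [-0.5, 1.0, -0.2]
width: 0.0112
```

carry_out([
  [0,0,0,0,0,0.002,0.05],
  [0,0,0,0,0,0.002,0.05],
  [0,0,0,0,0,0.001,0.05],
  [0,0,0,0,0,0,0.05],
  [0,0,0,0,0,0,0.05],
], newtons=80)

```text
time: 21.25
position: [0.5114, 0.1132, 0.0759]
eef_rot: [[0.15, 0.989, 0.001], [0.989, -0.15, 0.0], [0.0, 0.001, -1.0]]
wrist_force: [-1.3, -0.6, 4.6]
width: 0.0111
```

carry_out([
  [0,0,0,0,0,0.002,0.05],
  [0,0,0,0,0,0.001,0.05],
  [0,0,0,0,0,0,0.05],
  [0,0,0,0,0,0,0.05],
])

```text
time: 21.65
position: [0.5114, 0.1131, 0.0732]
eef_rot: [[0.15, 0.989, 0.001], [0.989, -0.15, 0.0], [0.0, 0.001, -1.0]]
wrist_force: [-2.2, 0.0, 7.7]
width: 0.0107
```

carry_out([
  [0,0,0,0,0,0.001,0.05],
  [0,0,0,0,0,0.001,0.05],
  [0,0,0,0,0,0,0.05],
  [0,0,0,0,0,0,0.05],
])

```text
time: 22.05
position: [0.5115, 0.1132, 0.0715]
eef_rot: [[0.15, 0.989, 0.001], [0.989, -0.15, 0.0], [0.001, 0.001, -1.0]]
wrist_force: [-2.5, -0.1, 8.9]
width: 0.011
```

carry_out([
  [0,0,0,0,0,0.001,0.05],
  [0,0,0,0,0,0,0.05],
  [0,0,0,0,0,0,0.05],
])

```text
time: 22.35
position: [0.5115, 0.1132, 0.071]
eef_rot: [[0.15, 0.989, 0.002], [0.989, -0.15, 0.0], [0.001, 0.002, -1.0]]
wrist_force: [-3.6, -1.2, 12.2]
width: 0.0106
```

carry_out([
  [0,0,0,0,0,0.001,0.05],
  [0,0,0,0,0,0,0.05],
  [0,0,0,0,0,0,0.05],
])

```text
time: 22.65
position: [0.5117, 0.1132, 0.0709]
eef_rot: [[0.15, 0.989, 0.003], [0.989, -0.15, 0.001], [0.001, 0.002, -1.0]]
wrist_force: [-5.5, -1.4, 19.3]
width: 0.0107
```

The strip is at its stop: z stalled at 0.0709 while the force rose to 19 N. I'll ease slightly and verify.

carry_out([
  [0,0,0,0,0,-0.0005,0.05],
  [0,0,0,0,0,0,0.05],
  [0,0,0,0,0,0,0.05],
])

```text
time: 22.95
position: [0.5116, 0.1132, 0.0709]
eef_rot: [[0.15, 0.989, 0.002], [0.989, -0.15, 0.001], [0.001, 0.002, -1.0]]
wrist_force: [-5.8, -2.1, 16.2]
width: 0.0109
```

```bash
python3 wr.py w13; python3 - <<'E'
from h import *
from station import arm
c,s=pickle.load(open('w13.pkl','rb'));X=cloud(c,s);H=hsv(c).astype(int)
m=(abs(H[...,0]-28)<6)&(H[...,1]>150)&(H[...,2]>70)&np.isfinite(X[...,0])&(X[...,2]<.13);Q=X[m];print('tab',len(Q),np.median(Q,0),np.percentile(Q[:,2],[3,50,97]))
c=arm.snapshot('top');X=cloud(c);H=hsv(c).astype(int);o=np.hypot(X[...,0]-.629,X[...,1]-.085)<.06
for k,q in {'red':((H[...,0]<5)|(H[...,0]>175))&(H[...,1]>180),'blue':(abs(H[...,0]-110)<12)&(H[...,1]>150)}.items():
    P=X[q&o];z=np.percentile(P[:,2],97);Q=P[P[:,2]>z-.005];print(k,z,circ(Q[:,:2]))
P=X[(np.hypot(X[...,0]-.4176,X[...,1]+.0746)<.03)];z=np.nanpercentile(P[:,2],99);print('finial',z,np.nanmedian(P[P[:,2]>z-.006],0))
sc=arm.snapshot('scene')['img'][:,:,::-1];cv2.imwrite('pics/end.png',cv2.resize(sc[150:255,190:330],(800,600),interpolation=2))
E
```

```text
tcp [0.51158687 0.11318717 0.07093344] t 22.95 F [-5.76 -2.06 16.22] w 0.010854523530137739
[[0.1505, 0.9886, 0.0022], [0.9886, -0.1505, 0.0005], [0.0008, 0.0021, -1.0]]
red ztop 0.1172 circ [array([0.6241, 0.0837]), np.float64(0.013)] 171 px bbox (540, 325, 20, 55)
blue ztop 0.1546 circ [array([0.4934, 0.0026]), np.float64(0.1302)] 290 px bbox (486, 246, 74, 161)
tab 2763 [0.51256224 0.12103637 0.10405347] [0.07852456 0.10405347 0.10560958]
red 0.13508549845083967 (array([0.63192538, 0.08595948]), np.float64(0.018827560342872925))
blue 0.11805889202469592 (array([0.63030372, 0.08607029]), np.float64(0.027610325919295364))
finial 0.07409297818281099 [ 0.41683509 -0.07351204  0.07080384]
```

View pics/end.png

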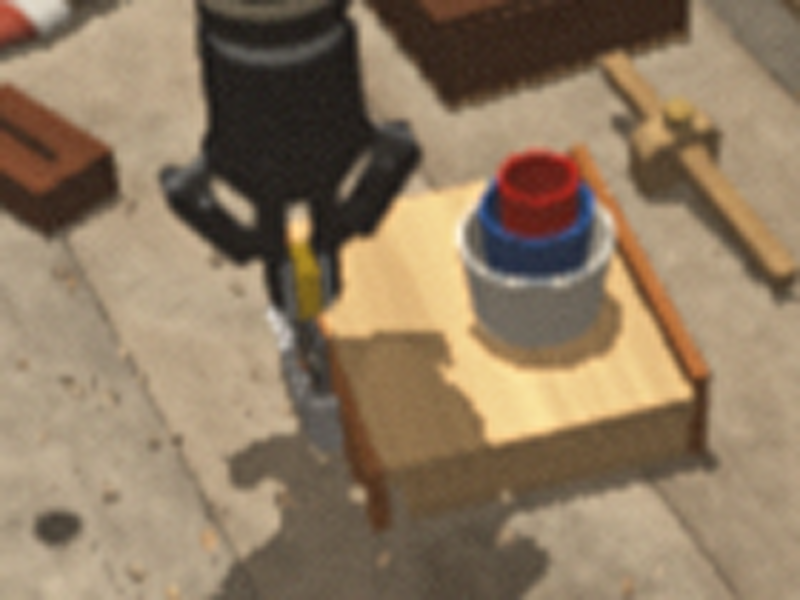

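The tab top is at z 0.104, exactly what fully home gives, and the holder is in the pocket and still held. The cups are nested and upright, and the finial hasn't moved. I'm handing in.

```bash
python3 -c "
from station import arm
print(arm.close_job())"
```

```text
the job is handed in; nothing more can be done
None
```

I stood the blue cup in the white cup and the red cup in the blue one. I then drew the label holder out by its yellow tab, turned it about -30° and pressed it home in the pocket. I handed in at about 23 s, still holding it pressed home; no verdict was reported.

**Holder:**
- The tab top is at z 0.104 m, which is what fully home gives.
- The tool stopped going down at z 0.071 m while the force rose, so the strip is at its stop.
- The wrist force is about 16 N upward, with about 6 N sideways. It peaked at 19 N, well under the 45 N limit.
- The card side was confirmed only in the first scene image; the last picture does not show it.

**Cups:** They are upright and nested. The red and blue rims are at about 0.135 m and 0.117 m, and their centres are within about 2 mm of each other.

**Bystanders:** The finial is where it stood. I did not measure the others again at the end, but the arm never went low near them.

**Disagreements:** The cameras differed by 2 to 4 mm on cup positions, and I relied on the wrist camera. My first guess of the holder's yaw was 15°; the wrist view gave 21.4°, which I used. I viewed 13 pictures, three over the budget.

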